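# Refit the citrus press's large cone and hold it pressed

### The arm

A 6-joint arm with a two-finger parallel gripper is mounted at the origin on the work surface. World frame = base frame: x ahead of the robot, y to its left, z up, the work surface at z = 0. Lengths are in m, angles in rad, forces in N, time in s.
With the tool pointing down it reaches from about 0.275 to 0.825 m from the base axis. Payload 4.9 kg.
Tool frame: the origin (TCP) lies between the finger pads, 19 mm behind the fingertips; this is the grasp point; z points along the fingers, y is the line along which they close (so a half turn about z gives the same grasp; the last joint's range is limited). The gripper opens to 85 mm and grips with 20 to 120 N. Pads are 22 mm wide; open, the fingers measure 114 mm over their backs; the gripper's body (76 mm by 85 mm) begins 54 mm behind the grasp point. The pads swing forward as they close: fully open they stand 13 mm farther back than shut.
Start: joints at [1.048, 0.326, -0.193, 1.052, 0, 1.437], TCP at [0.208, 0.509, 0.25] pointing down, gripper open.
Joint ranges: [-2.65, 2.65], [-0.97, 1.79], [-1.3, 1.35], [-1.93, 2.1], [-1.47, 1.37], [-3.14, 3.14]. Speed limits (rad/s): [2.57, 2.57, 3.14, 3.14, 3.14, 3.14].

### API

Orientations are given as a unit quaternion [w, x, y, z].
In Python, from cell import bot gives the robot as it stands. Calls block until the motion is done:
- bot.move_pose(position, orientation): joint-space move of the TCP to a pose.
- bot.move_linear(position, speed=0.15, rotation=None, until_force=None): straight line of the TCP; rotation=None keeps the orientation; speed is the mean speed in m/s. With until_force (N) it stops when the force on the tool has changed by that much, and returns True; else False.
- bot.goto_joints(angles): joint-space move.
- bot.set_gripper(opening, grasp_force=None): opening from 0.0 (shut) to 1.0 (fully open); grasp_force is the grip in N (None keeps the last); returns when the fingers have stopped.
- bot.wait(seconds).
- bot.solve_ik(position, orientation): joint angles nearest the present ones, or None.
- bot.camera(name): name is "side" or "top" or "wrist"; returns the picture (384x512x3 uint8, red, green, blue); there is no depth.
- bot.calibration(name): a dict with "mtx" (3x3 intrinsics, pixels), "extrinsics" (4x4, takes a point from world to camera coordinates); the wrist camera has in their place "hand_eye" (4x4, takes a point from camera to tool coordinates, whose origin is the TCP and whose axes are the flange's). Camera axes: x right, y down, z forward; pixel columns grow to the right and rows downward; lengths in m; the calibration is good to about 2 mm. The wrist camera is an equidistant fisheye: a pixel r from the principal point sees the ray r / f radians off the axis. A picture is of the moment at which its call begins: read the wrist's pose just before it. calibration takes no time and is no camera call.
A pose or a line that the arm cannot do raises bot.PlanningError and nothing moves.
- bot.close_job(): hands the job in; it is judged then, once.
Trained networks look in the newest picture that a camera, given by its name, has taken for a name from the list of things; names that differ only in an ending like _2 or _b are one class to them, and where a whole thing is asked for, a point or a joint stands for the part that bears it (a point fixed in the world has none). Each returns a list of dicts, best first, with "confidence" (0 to 1); they miss things now and then, are a little off and sometimes report something else, mostly with a low value. They report only what shows in the picture. A call takes as long as a camera call. They do not tell look-alikes from the thing itself.
- bot.search_frame(camera, thing): "bbox" ([left, top, width, height] in pixels, round what is visible of it).
Readings, each from a call of its own:
- bot.read_clock(): time.
- bot.read_joint_positions(): joint angles.
- bot.read_joint_vel(): joint speeds.
- bot.read_joint_efforts(): joint torques, N m.
- bot.read_position(): TCP position.
- bot.read_tool_rot(): TCP orientation.
- bot.read_ft_force(): force on the tool from outside, world axes, zero at the start.
- bot.read_moment(): the same for the moment, N m.
- bot.read_gripper_width(): opening from 0.0 (shut) to 1.0 (fully open).
- bot.read_finger_force(): force on a finger pad.
Only numpy, scipy, OpenCV 4.12 (cv2) and the standard library are available. Lean on these libraries where they do the work, as an engineer would, in place of code of your own. Each camera call takes 0.05 s, during which the arm holds its last target. There are 200 camera calls.

### The job

The home bar's electric citrus press has been washed: pick the large reaming cone off the black tray, set it over the drive spindle in the middle of the press's bowl, turn it until the splines mesh and slide it fully home. Then press it down, as when juicing an orange, until the sprung spindle is down on its stop, and finish like that: still gripping the cone by its sides and pressing it down, without letting go. Do not force it, and leave the small cone, the jigger, the glass and the cocktail shaker standing where they are.

Things in the scene. Friction and masses are not known exactly. Their poses are not given: they have to be found in the camera images.
- large_cone: Large reaming cone (for oranges), white plastic, about 90 g, loose, starts upright on the tray. Origin: centre of its flat underside; z up through the tip. Round skirt 64 mm across, 4 mm thick (5 at the foot of the ribs), then a ribbed body 54 mm across with upright sides 5 to 30 mm above the underside, then a dome to the tip at 58 mm.
- cone_grip (a point): Point on the large cone's axis 27 mm above its underside, where flat pads grip the ribs; axes as the cone's. 12 upright ribs 3 mm wide, one every 30 degrees, one along +x. With the pads centred on a gap (15 degrees + a multiple of 30 from x) each pad bears on two ribs, 53 mm across, and the cone cannot twist; off a gap it turns into one.
- cone_socket (a point): Centre of the cross-shaped socket in the large cone's underside, at the underside; axes as the cone's. The four arms lie along x and y: 7.8 mm wide, 26 mm from end to end, 18 mm deep. So the cone fits the spindle in four positions, every 90 degrees.
- small_cone: The small reaming cone (for limes), same white plastic and same skirt and socket, but only 38 mm across the ribs and 42 mm tall. Loose, upright on the tray. Not wanted: leave it. Origin: centre of its underside.
- jigger: Steel double-ended spirit measure, waisted, 85 mm tall, 44 mm across at the top, loose, upright on the tray. Leave it. Origin: centre of its foot.
- tray: Black serving tray, fixed, 200 mm (its x) by 280 mm (its y), rim 14 mm high, floor 5 mm thick. The large cone, the small cone and the jigger stand in a row along its y axis, about 88 mm apart, in any order. Origin: centre of its underside.
- juicer: Citrus press, fixed: steel housing 160 mm across, on it an open bowl 146 mm across inside, rim 160 mm and floor 114 mm above the counter. In its middle a black tower 30 mm across, 134 mm above the counter, from which the white spindle rises. A spout, 100 to 135 mm high, reaches 122 mm from the axis along its -x. Origin: centre of the base on the counter; z up.
- spindle_seat (a point): Centre of the top of the spindle's round collar (26 mm across), 146 mm above the counter when not pressed; the cone's underside rests on it when fully home. On it stand four splines, a cross with arms along this point's x and y: 24 mm from end to end, 6 mm wide, 14 mm tall (the top 1.5 mm is 22 mm by 4.6 mm). It turns with the spindle and sinks with it.
- spindle_top (a point): Centre of the top of the splines, 14 mm above the seat, same axes. The cone meshes when its yaw equals the spindle's to about 4 degrees, modulo 90, and it is centred to about 1 mm; else it rests here, 14 mm too high. The spindle starts at any angle and turns only against its gearbox (about 0.25 N m): a cone turned on it with light pressure does not drag it round.
- switch (a joint): How far the spindle is pressed down (m): 0 at rest, 0.004 on its stop (which closes the start switch; the press is unplugged). A spring holds it up: it starts to move at about 5 N and reaches the stop at about 11 N, and comes up again when released.
- tumbler: Glass tumbler under the spout, 68 mm across, 88 mm tall, loose. Leave it. Origin: centre of its foot.
- shaker: Steel cocktail shaker, 86 mm across, 195 mm tall, loose. Leave it. Origin: centre of its foot.
Not all that is in view belongs to the job. What is shaped like the large_cone but blue is not meant.

How it is judged:
By the outcome, as a careful person would: the job done as asked, in the order asked, and still so for the second after the job is handed in, while the arm keeps its last pose, push and grip.
It also fails if it takes over 42 s, if anything falls off the work surface, if the arm or the gripper's body presses on something with over 40 N, if the wrist force passes 120 N, or if a joint passes its speed limit or range.

## Working session

There is one attempt and no reset: what is moved stays moved. The work goes in short steps, each a Python script; the robot and the scene stay as the last script left them, time stands still between calls to the robot, and variables do not carry over. Pictures are saved under pics/ and viewed, at most 10 in all, crops included, and the job is handed in when it is done.

```bash
mkdir -p pics; ls; python3 - <<'E'
from cell import bot
import cv2,numpy as np
np.set_printoptions(precision=4,suppress=True)
ims=[]
for c in ["side","top","wrist"]:
    im=bot.camera(c); cv2.imwrite(f"pics/{c}0.png",im[:,:,::-1]); ims.append(im)
    k=bot.calibration(c); print(c,{a:np.array(b).tolist() if not isinstance(b,str) else b for a,b in k.items()})
    for t in ["large_cone","small_cone","jigger","juicer","spindle_seat","tray","tumbler","shaker"]:
        print(t,[(np.round(d["bbox"]).tolist(),round(d["confidence"],2)) for d in bot.search_frame(c,t)][:4])
cv2.imwrite("pics/st.png",cv2.resize(np.hstack(ims[:2]),(800,300),interpolation=cv2.INTER_AREA)[:,:,::-1])
print(bot.read_clock(),bot.read_position(),bot.read_tool_rot())
E
```

```text
pics
side {'mtx': [[396.63089363814885, 0.0, 253.25892516716345], [0.0, 396.63089363814885, 192.68620644187212], [0.0, 0.0, 1.0]], 'extrinsics': [[0.9801564091090706, -0.19751849194830573, -0.016728987443337017, -0.47917689215854586], [-0.14954141921413652, -0.6813946996086521, -0.7164765364508853, 0.199050093292308], [0.1301183216224146, 0.704760745702896, -0.6974105775613557, 0.9494011945839006], [0.0, 0.0, 0.0, 1.0]]}
large_cone [([178.0, 306.0, 31.0, 33.0], 0.72), ([255.0, 304.0, 33.0, 32.0], 0.68), ([339.0, 274.0, 25.0, 28.0], 0.64)]
small_cone [([261.0, 347.0, 35.0, 35.0], 0.65)]
jigger [([250.0, 258.0, 18.0, 35.0], 0.8)]
juicer [([183.0, 128.0, 84.0, 85.0], 0.74)]
spindle_seat [([233.0, 144.0, 7.0, 11.0], 0.61), ([186.0, 127.0, 80.0, 81.0], 0.27)]
tray [([218.0, 262.0, 126.0, 120.0], 0.9)]
tumbler [([173.0, 171.0, 27.0, 35.0], 0.86)]
shaker [([254.0, 83.0, 28.0, 61.0], 0.91)]
top {'mtx': [[418.42165567455595, 0.0, 262.3222719612869], [0.0, 418.42165567455595, 190.32074629960968], [0.0, 0.0, 1.0]], 'extrinsics': [[-0.010556253242736893, -0.9996094288062434, -0.02587576779790989
[... 874 characters left out ...]
0, 1.0]], 'hand_eye': [[0.0004867986954624666, -0.9445567583335089, -0.32834782367715293, 0.08561810410387284], [0.9999996688688977, 0.0002456795132400371, 0.000775824510729367, 0.00039280446714018424], [-0.0006521419513956987, -0.3283480926213359, 0.9445565651578551, -0.12428559927008687], [0.0, 0.0, 0.0, 1.0]]}
large_cone [([0.0, 310.0, 15.0, 26.0], 0.6)]
small_cone [([14.0, 361.0, 11.0, 18.0], 0.49)]
jigger []
juicer [([103.0, 333.0, 86.0, 51.0], 0.77), ([0.0, 338.0, 50.0, 30.0], 0.62)]
spindle_seat []
tray [([1.0, 338.0, 49.0, 40.0], 0.77)]
tumbler [([101.0, 294.0, 17.0, 58.0], 0.54)]
shaker [([25.0, 366.0, 15.0, 16.0], 0.17)]
1.35 [0.2085 0.509  0.2499] [-0.      0.1932  0.9812 -0.    ]
```

View pics/side0.png

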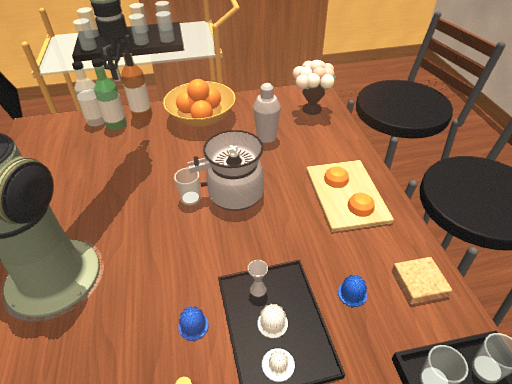

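View pics/top0.png

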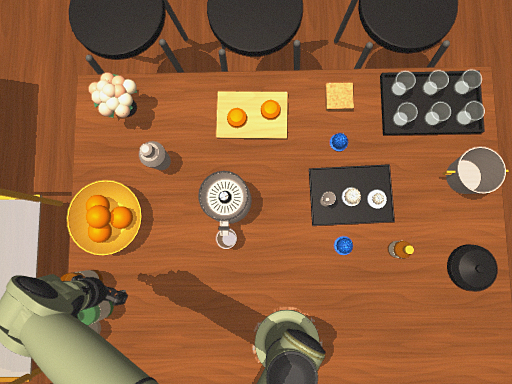

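The white cones stand at side (272,320), which is taller and wider, and (278,362), which is smaller. In the top view they are at (352,197) and (377,199). The blue look-alikes are at side (193,323) and (353,291). The large cone I want is the white one in the middle, between the jigger and the small cone. Next I'll confirm that with a close wrist view.

```bash
cat > h.py <<'E'
from cell import bot
import cv2,numpy as np
from scipy.optimize import least_squares
from scipy.spatial.transform import Rotation as Ro
np.set_printoptions(precision=4,suppress=True)
def quat(ydir):            # tool down, tool y axis at angle ydir (deg) in world
    p=np.radians((ydir+90)/2); return [0,np.cos(p),np.sin(p),0]
def wpose():
    q=np.array(bot.read_tool_rot()); T=np.eye(4); T[:3,:3]=Ro.from_quat(q[[1,2,3,0]]).as_matrix(); T[:3,3]=bot.read_position()
    return T@np.array(bot.calibration("wrist")["hand_eye"])
def ray(cam,uv,W=None):
    c=bot.calibration(cam);K=np.array(c["mtx"]); d=np.linalg.solve(K,[uv[0],uv[1],1])
    if cam=="wrist":
        r=np.hypot(d[0],d[1]); d=np.array([*(d[:2]/max(r,1e-9)*np.sin(r)),np.cos(r)])
    else: W=np.linalg.inv(np.array(c["extrinsics"]))
    d=W[:3,:3]@d; return W[:3,3],d/np.linalg.norm(d)
def tri(rays):
    A=sum(np.eye(3)-np.outer(d,d) for _,d in rays); b=sum((np.eye(3)-np.outer(d,d))@o for o,d in rays)
    X=np.linalg.solve(A,b); return X,[np.linalg.norm((np.eye(3)-np.outer(d,d))@(X-o)) for o,d in rays]
def plane(r,z): return r[0]+r[1]*(z-r[0][2])/r[1][2]
def projw(P,W):
    K=np.array(bot.calibration("wrist")["mtx"]); p=(P-W[:3,3])@W[:3,:3]
    r=np.hypot(p[...,0],p[...,1]); s=np.arctan2(r,p[...,2])/np.maximum(r,1e-9)
    return np.stack([p[...,0]*s*K[0,0]+K[0,2],p[...,1]*s*K[1,1]+K[1,2]],-1)
def ortho(im,W,c,z,half,n=300):   # world-plane picture: right = +x, up = +y
    a=np.linspace(-half,half,n); X,Y=np.meshgrid(a,-a); P=np.stack([c[0]+X,c[1]+Y,np.full_like(X,z)],-1)
    m=projw(P,W).astype(np.float32); return cv2.remap(im,m[...,0],m[...,1],cv2.INTER_CUBIC)
def find(cam,t): return [([d["bbox"][0]+d["bbox"][2]/2,d["bbox"][1]+d["bbox"][3]/2],np.round(d["bbox"]).tolist(),round(d["confidence"],2)) for d in bot.search_frame(cam,t)]
def snap(name):
    W=wpose(); im=bot.camera("wrist"); cv2.imwrite(f"pics/{name}.png",im[:,:,::-1]); np.save(f"pics/{name}.npy",W); return im,W
E
python3 - <<'E'
from h import *
c=tri([ray("side",(272,320)),ray("top",(351.5,197))]); print("cone",c)
s=tri([ray("side",(236,151)),ray("top",(224.5,195))]); print("sp",s)
print(plane(ray("top",(224,197)),.16))
C=c[0]
for i,(dx,dy) in enumerate([(0,0),(0.0,0.07)]):
    bot.move_pose([C[0]+dx,C[1]+dy,.21],quat(90)); print(bot.read_clock(),bot.read_position(),bot.read_joint_positions())
    im,W=snap(f"w{i}")
    for t in ["large_cone","small_cone","jigger"]: print(t,find("wrist",t))
E
```

```text
cone (array([ 0.4822, -0.2293,  0.0202]), [np.float64(0.0011216466934023048), np.float64(0.0011216466934021389)])
sp (array([0.4809, 0.1902, 0.1487]), [np.float64(0.0025360971791346114), np.float64(0.0025360971791347432)])
[0.4708 0.1905 0.16  ]
4.125 [ 0.4825 -0.2287  0.21  ] [-0.581   0.3273 -0.2983  0.9452  0.0002 -0.5821]
large_cone [([279.8, 312.1], [256.0, 286.0, 48.0, 52.0], 0.88), ([256.1, 176.95000000000002], [230.0, 145.0, 52.0, 63.0], 0.86), ([287.05, 25.75], [258.0, 0.0, 57.0, 52.0], 0.83)]
small_cone [([180.35, 166.35], [154.0, 139.0, 54.0, 56.0], 0.69)]
jigger [([348.65, 175.7], [317.0, 145.0, 63.0, 62.0], 0.62)]
4.7083 [ 0.4823 -0.1581  0.2102] [-0.4622  0.2799 -0.3654  0.9252 -0.0002 -0.4646]
large_cone [([192.6, 175.45000000000002], [166.0, 146.0, 52.0, 58.0], 0.86), ([230.4, 313.40000000000003], [208.0, 289.0, 44.0, 48.0], 0.82), ([220.55, 26.3], [192.0, 0.0, 58.0, 53.0], 0.75)]
small_cone [([124.0, 167.1], [100.0, 140.0, 49.0, 53.0], 0.85)]
jigger [([275.95, 177.1], [250.0, 145.0, 52.0, 63.0], 0.76)]
```

```bash
python3 - <<'E'
from h import *
S=[.478,.190]
for i,(dx,dy) in enumerate([(0,0),(0.06,0.0)]):
    bot.move_pose([S[0]+dx,S[1]+dy,.33],quat(90)); print(bot.read_clock(),bot.read_position(),bot.read_joint_positions()[5])
    im,W=snap(f"s{i}")
    for t in ["spindle_seat","juicer"]: print(t,find("wrist",t))
w0=cv2.imread("pics/w0.png"); W0=np.load("pics/w0.npy"); w1=cv2.imread("pics/w1.png"); W1=np.load("pics/w1.npy")
a=cv2.resize(w0[100:250,120:420],(600,300),interpolation=cv2.INTER_CUBIC)
C=plane(ray("wrist",(256,177),W0),.03); print(C, tri([ray("wrist",(256.1,177),W0),ray("wrist",(192.6,175.5),W1)]))
b=[ortho(w0,W0,C,.01,.045),ortho(w1,W1,C,.01,.045)]
cv2.imwrite("pics/c1.png",np.vstack([a,np.hstack(b)]))
s=[]
for i in range(2):
    im=cv2.imread(f"pics/s{i}.png");W=np.load(f"pics/s{i}.npy"); s.append(ortho(im,W,S,.16,.045,400))
cv2.imwrite("pics/c2.png",np.hstack(s))
E
```

```text
6.2917 [0.4782 0.1891 0.3295] 0.23450598008891524
spindle_seat [([259.45, 176.65], [248.0, 161.0, 22.0, 31.0], 0.93), ([52.9, 160.8], [0.0, 104.0, 106.0, 115.0], 0.52)]
juicer [([258.9, 155.0], [185.0, 63.0, 148.0, 183.0], 0.65)]
6.7917 [0.5388 0.189  0.329 ] 0.21010652330221039
spindle_seat [([258.95, 119.1], [247.0, 103.0, 25.0, 32.0], 0.96)]
juicer [([259.75, 104.7], [182.0, 15.0, 156.0, 180.0], 0.58)]
[ 0.4815 -0.2281  0.03  ] (array([ 0.483, -0.228,  0.021]), [np.float64(0.0009616171303327986), np.float64(0.0009616171303328446)])
```

View pics/c1.png

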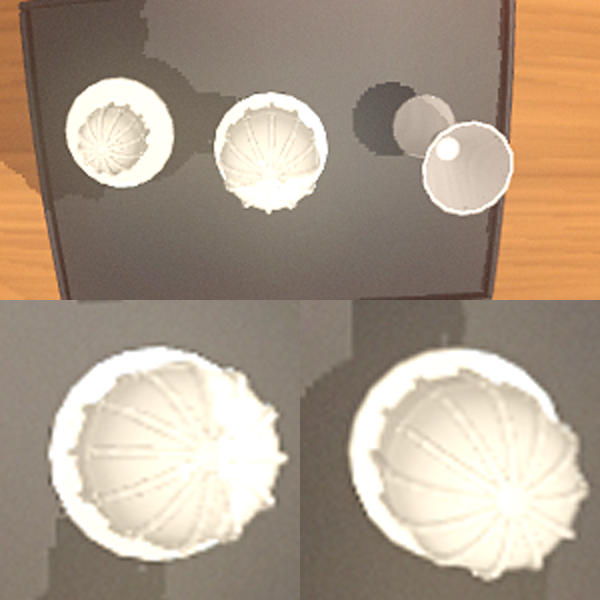

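View pics/c2.png

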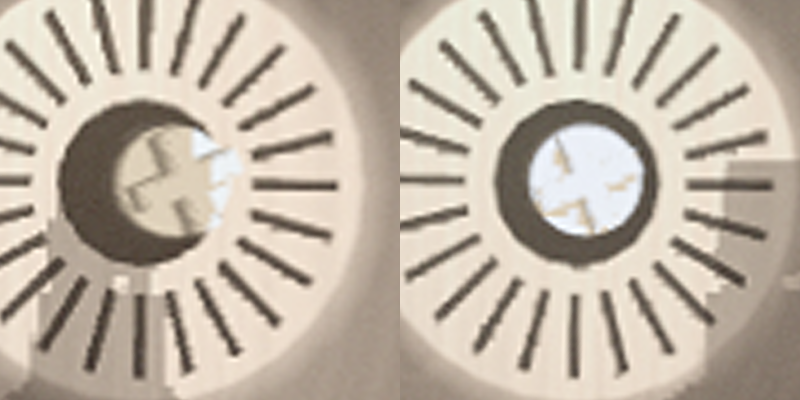

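The wrist crop confirms the choice. The middle piece, crop (270,150), is 54 mm wide across the ribs. The one at (120,130) is the small cone and (465,165) is the jigger. The spindle cross is washed out by glare except where the gripper shades it (left ortho, centre near (175,183)), so I'll take better-shaded views and fit both numerically.

```bash
python3 - <<'E'
from h import *
S=np.array([.478,.190])
tiles=[]
for i,(dx,dy,z) in enumerate([(0.0,0.02,.28),(-.02,0.0,.30),(-.02,.03,.30)]):
    bot.move_pose([S[0]+dx,S[1]+dy,z],quat(90)); im,W=snap(f"t{i}"); print(bot.read_clock(),find("wrist","spindle_seat")[:1])
    o=ortho(im,W,S,.16,.024,260); g=cv2.cvtColor(o,cv2.COLOR_RGB2GRAY); tiles.append(cv2.createCLAHE(4,(4,4)).apply(g))
for n in ["s0","s1"]:
    im=cv2.imread(f"pics/{n}.png");W=np.load(f"pics/{n}.npy"); tiles.append(cv2.createCLAHE(4,(4,4)).apply(cv2.cvtColor(ortho(im,W,S,.16,.024,260),cv2.COLOR_BGR2GRAY)))
# cone fit: centre via skirt (dark outside / bright inside), yaw via rib meridians
t=np.linspace(0,2*np.pi,180,endpoint=False); V=[(cv2.GaussianBlur(cv2.cvtColor(cv2.imread(f"pics/w{i}.png"),cv2.COLOR_BGR2GRAY),(0,0),.7).astype(np.float32),np.load(f"pics/w{i}.npy")) for i in (0,1)]
def samp(g,W,P): m=projw(P,W).astype(np.float32); return cv2.remap(g,m[...,0],m[...,1],cv2.INTER_LINEAR)
def circ(c,r,z,sel): return np.stack([c[0]+r*np.cos(t[sel]),c[1]+r*np.sin(t[sel]),np.full(sel.sum(),z)],-1)
sel=(np.cos(t)<.2)
def sc(c,z,vs=V): return sum((samp(g,W,circ(c,.0305,z,sel))-samp(g,W,circ(c,.0335,z,sel))).clip(0,90).mean() for g,W in vs)
best=max((sc((x,y),z),x,y,z) for z in np.arange(.003,.019,.002) for x in np.arange(.478,.489,.0005) for y in np.arange(-.235,-.224,.0005)); print("skirt",np.array(best))
_,x,y,z=best; zb=.005
ph=np.linspace(0.35,1.35,30); 
def mer(a): # dome points on azimuth a
    r=.027*np.cos(ph); return np.stack([x+r*np.cos(a),y+r*np.sin(a),zb+.030+.028*np.sin(ph)],-1)
res=[]
for th in np.arange(0,30,1):
    v=0
    for g,W in V:
        hp=g-cv2.GaussianBlur(g,(0,0),3)
        for k in range(12):
            a=np.radians(th+30*k); P=mer(a); cam=W[:3,3]
            if np.cos(a)*(cam[0]-x)+np.sin(a)*(cam[1]-y)>-.02: pass
            v+=samp(hp,W,P).mean()
    res.append(v)
print(np.round(res,1)); print("rib yaw",np.argmax(res))
th=np.argmax(res); out=[]
for i in (0,1):
    im=cv2.imread(f"pics/w{i}.png"); p=projw(np.array([[x,y,.03]]),V[i][1])[0]; u,v=p.astype(int); k=6
    big=cv2.resize(im[v-33:v+33,u-32:u+33],None,fx=k,fy=k,interpolation=cv2.INTER_CUBIC)[:390,:390]
    for a in np.radians(th+30*np.arange(12)):
        q=((projw(mer(a),V[i][1])-[u-32,v-33]+.5)*k).astype(int); cv2.polylines(big,[q[::1].reshape(-1,1,2)],False,(0,0,255),1)
    q=((projw(circ((x,y),.032,z,t<9),V[i][1])-[u-32,v-33]+.5)*k).astype(int); cv2.polylines(big,[q.reshape(-1,1,2)],True,(0,200,0),1)
    out.append(big)
cv2.imwrite("pics/fit.png",np.hstack(out))
tiles.append(np.zeros((260,260),np.uint8)); cv2.imwrite("pics/sp.png",np.vstack([np.hstack(tiles[:3]),np.hstack(tiles[3:])]))
E
```

```text
7.4083 [([236.35, 192.29999999999998], [221.0, 175.0, 31.0, 34.0], 0.58)]
7.775 [([259.0, 200.55], [246.0, 182.0, 26.0, 36.0], 0.94)]
8.125 [([225.9, 203.55], [213.0, 188.0, 27.0, 32.0], 0.82)]Traceback (most recent call last):
  File "<stdin>", line 15, in <module>
  File "<stdin>", line 15, in <genexpr>
  File "<stdin>", line 14, in sc
  File "<stdin>", line 14, in <genexpr>
  File "<stdin>", line 11, in samp
  File "h.py", line 22, in projw
    K=np.array(bot.calibration("wrist")["mtx"]); p=(P-W[:3,3])@W[:3,:3]
               ~~~~~~~~~~~~~~~^^^^^^^^^
ValueError: time passes only in moves, steps and waits
```

```bash
sed -i 's/^def quat/CAL={c:bot.calibration(c) for c in ("side","top","wrist")}\ndef quat/; s/bot\.calibration(cam)/CAL[cam]/; s/bot\.calibration("wrist")/CAL["wrist"]/g' h.py; cat > fit.py <<'E'
from h import *
S=np.array([.478,.190])
t=np.linspace(0,2*np.pi,180,endpoint=False)
def load(n): return cv2.cvtColor(cv2.imread(f"pics/{n}.png"),cv2.COLOR_BGR2GRAY).astype(np.float32),np.load(f"pics/{n}.npy")
def samp(g,W,P): m=projw(P,W).astype(np.float32); return cv2.remap(g,m[...,0],m[...,1],cv2.INTER_LINEAR)
def circ(c,r,z,sel): return np.stack([c[0]+r*np.cos(t[sel]),c[1]+r*np.sin(t[sel]),np.full(sel.sum(),z)],-1)
V=[load("w0"),load("w1")]; sel=(np.cos(t)<.2)
def ring(c,z,r,d,sel,vs): return sum((samp(g,W,circ(c,r-d,z,sel))-samp(g,W,circ(c,r+d,z,sel))).clip(0,90).mean() for g,W in vs)
best=max((ring((x,y),z,.032,.0015,sel,V),x,y,z) for z in np.arange(.003,.019,.002) for x in np.arange(.478,.489,.0007) for y in np.arange(-.235,-.224,.0007)); print("skirt",np.array(best))
_,x,y,z=best; zb=.005
ph=np.linspace(0.35,1.35,30)
def mer(a):
    r=.027*np.cos(ph); return np.stack([x+r*np.cos(a),y+r*np.sin(a),zb+.030+.028*np.sin(ph)],-1)
res=[sum(samp(g-cv2.GaussianBlur(g,(0,0),3),W,mer(np.radians(th+30*k))).mean() for g,W in V for k in range(12)) for th in range(30)]
th=int(np.argmax(res)); print(np.round(res,1),"rib yaw",th)
out=[]
for i in (0,1):
    im=cv2.imread(f"pics/w{i}.png"); u,v=projw(np.array([[x,y,.03]]),V[i][1])[0].astype(int); k=6
    big=cv2.resize(im[v-33:v+33,u-32:u+33],None,fx=k,fy=k,interpolation=cv2.INTER_CUBIC)[:390,:390]
    f=lambda P:((projw(P,V[i][1])-[u-32,v-33]+.5)*k).astype(int).reshape(-1,1,2)
    for a in np.radians(th+30*np.arange(12)): cv2.polylines(big,[f(mer(a))],False,(0,0,255),1)
    cv2.polylines(big,[f(circ((x,y),.032,z,t<9))],True,(0,200,0),1); out.append(big)
cv2.imwrite("pics/fit.png",np.hstack(out))
SV=[load(n) for n in ("t0","t1","t2","s0","s1")]; s2=np.cos(t)>-.3   # far rim of collar
b=max((ring((a,c),zz,.013,.0012,s2,SV),a,c,zz) for zz in np.arange(.138,.156,.002) for a in np.arange(.470,.488,.0007) for c in np.arange(.182,.198,.0007)); print("collar",np.array(b))
c=b[1:3]; tiles=[cv2.createCLAHE(4,(4,4)).apply(ortho(g,W,c,.16,.022,260).clip(0,255).astype(np.uint8)) for g,W in SV]
tiles.append(np.zeros((260,260),np.uint8)); cv2.imwrite("pics/sp.png",np.vstack([np.hstack(tiles[:3]),np.hstack(tiles[3:])]))
E
python3 fit.py
```

```text
skirt [178.7276   0.4822  -0.2294   0.013 ]
[199.  193.1 177.2 163.4 153.  130.  101.7  80.2  70.9  71.9  77.6  85.9
  87.6  84.3  82.9  85.   89.6  97.1 105.1 110.6 113.8 118.5 124.7 131.4
 138.9 155.9 180.  192.6 201.  203.9] rib yaw 29
collar [233.0141   0.4763   0.1946   0.142 ]
```

View pics/fit.png

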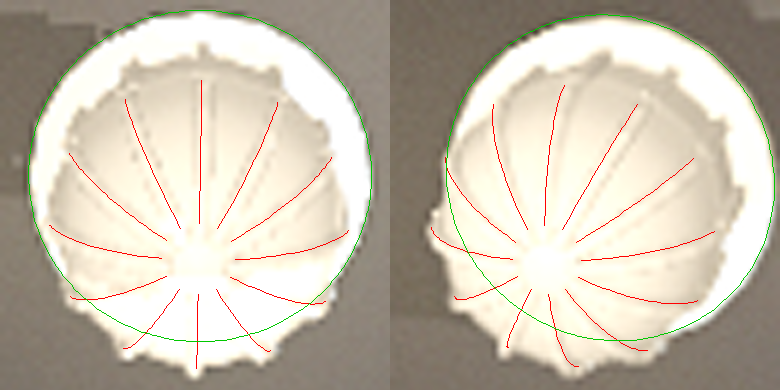

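View pics/sp.png

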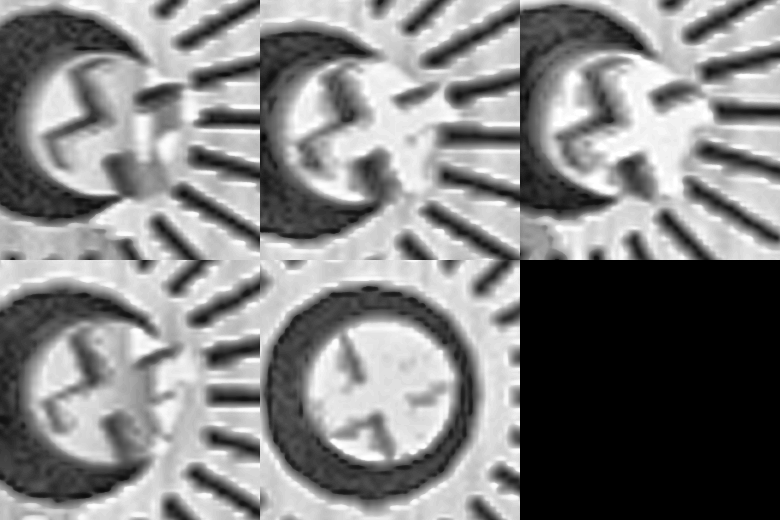

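The fit shows the cone's ribs lying on the model meridians at about 0° (mod 30), with the skirt centre near (0.482,-0.229). In the last spindle tile, collar centre at (381,394), the cross edges run at about 20° (mod 90), and the collar comes out near (0.4764,0.194).

Next I'll centre the cone with two perpendicular grips at gap angles. Then I'll photograph it from the same relative pose to cancel the camera bias, regrip and lift.

```bash
cat > g1.py <<'E'
from h import *
x,y=.4822,-.2292
bot.set_gripper(1.0,25)
bot.move_pose([x,y,.13],quat(135)); bot.move_linear([x,y,.032],.12); bot.set_gripper(0.0,25); print("w135",bot.read_gripper_width(),bot.read_finger_force(),bot.read_ft_force())
bot.set_gripper(1.0); bot.move_linear([x,y,.105],.2)
bot.move_pose([x,y,.105],quat(45)); bot.move_linear([x,y,.032],.12); bot.set_gripper(0.0,25); p=bot.read_position(); print("w45",bot.read_gripper_width(),p)
bot.set_gripper(1.0); bot.move_linear([x,y,.105],.2)
bot.move_pose([x+.0626,y-.005,.192],quat(90)); im,W=snap("cb"); print("t",bot.read_clock())
np.save("pics/p45.npy",p)
# spline orientation from gradients
for n in ("t0","t1","t2","s0","s1"):
    g=cv2.cvtColor(cv2.imread(f"pics/{n}.png"),cv2.COLOR_BGR2GRAY).astype(np.float32); o=ortho(g,np.load(f"pics/{n}.npy"),(.4764,.194),.158,.0105,120)
    o=cv2.GaussianBlur(o,(0,0),2); gx,gy=cv2.Sobel(o,5,1,0),-cv2.Sobel(o,5,0,1); m=np.hypot(gx,gy); a=np.arctan2(gy,gx)
    z=(m*np.exp(4j*a)).sum(); print(n,np.degrees(np.angle(z))/4%90,abs(z)/m.sum())
g=cv2.cvtColor(im,cv2.COLOR_RGB2GRAY); o=ortho(g,W,p,.009,.045)
s=cv2.cvtColor(cv2.imread("pics/s1.png"),cv2.COLOR_BGR2GRAY); o2=ortho(s,np.load("pics/s1.npy"),(.4764,.194),.146,.0225)
cv2.imwrite("pics/cb_o.png",np.hstack([o,o2]))
E
python3 g1.py
```

```text
w135 0.6030724586539181 25.616121432976797 [-0.7432  0.146   6.5823]
w45 0.6073076774976732 [ 0.4828 -0.2295  0.033 ]
t 16.7833
t0 17.55921 0.3748323
t1 19.229479 0.311723
t2 18.608921 0.2652256
s0 20.801054 0.32897288
s1 39.72456 0.20665658
```

View pics/cb_o.png

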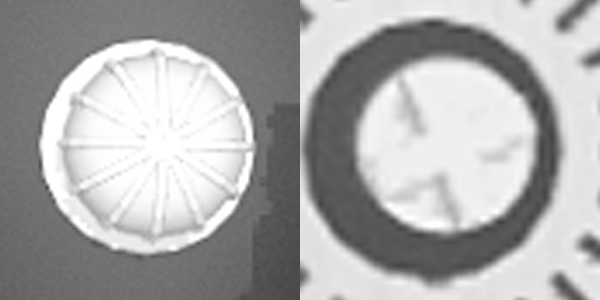

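```bash
cat > g2.py <<'E'
from h import *
x,y=np.load("pics/p45.npy")[:2]
print("free",bot.read_ft_force())
bot.move_pose([x,y,.105],quat(45)); bot.move_linear([x,y,.033],.12); bot.set_gripper(0.0,60); print("w",bot.read_gripper_width(),bot.read_position(),bot.read_ft_force())
off=bot.read_position()[2]-.005
bot.move_linear([x,y,.2],.25); print("lift",bot.read_gripper_width(),bot.read_finger_force(),bot.read_ft_force())
sx,sy=.4770,.1938
bot.move_pose([sx,sy,.225],quat(64.5)); bot.move_linear([sx,sy,.200],.1); print(bot.read_clock(),bot.read_position())
hit=bot.move_linear([sx,sy,.165],.04,until_force=4); P=bot.read_position(); print(hit,P,"underside",P[2]-off,bot.read_ft_force(),bot.read_clock(),"off",off)
im,W=snap("h0")
E
python3 g2.py
```

```text
free [-0.1142 -0.4276  0.3171]
w 0.5903219484571246 [ 0.4833 -0.2299  0.0343] [-0.9795  0.8891  6.9049]
lift 0.588549776033627 62.38441977649927 [-0.4596  0.1493 -1.2489]
21.4917 [0.4769 0.1931 0.1997]
True [0.4772 0.1935 0.1731] underside 0.14372897969915657 [-0.5292  0.7763  6.6798] 22.15 off 0.02934135432229704
```

It meshed on the first try: the underside is at about 0.144 m, where resting on the spline top would give 0.160 m. Now I'll press it to the stop.

```bash
python3 - <<'E'
from h import *
P0=np.array(bot.read_position()); print(P0,bot.read_ft_force())
for th in (3,4,4):
    z=bot.read_position(); hit=bot.move_linear([P0[0],P0[1],P0[2]-.012],.012,until_force=th); P=bot.read_position(); print(hit,P,P[2]-P0[2],bot.read_ft_force(),bot.read_gripper_width())
bot.wait(.5); print(bot.read_position(),bot.read_ft_force(),bot.read_moment(),bot.read_clock())
im=bot.camera("side"); im2,_=snap("h1")
cv2.imwrite("pics/end.png",np.hstack([cv2.resize(im[110:230,160:300],(420,360)),cv2.resize(im2,(380,360))])[:,:,::-1])
E
```

```text
[0.4772 0.1935 0.1734] [-0.0441 -0.2626  5.8545]
True [0.4772 0.1935 0.1716] -0.0018193849704240261 [-1.5525 -0.7164  9.5789] 0.589406751040718
True [0.4772 0.1935 0.1715] -0.0018758470486180678 [-1.7664 -1.6549  8.544 ] 0.5919399023645033
True [0.4773 0.1935 0.1715] -0.0018587013558276633 [-1.0821 -0.773   8.6013] 0.5868049431294154
[0.4772 0.1935 0.1717] [-1.9558  0.1176  7.8127] [-0.1288  0.4171 -0.002 ] 23.7167
```

View pics/end.png

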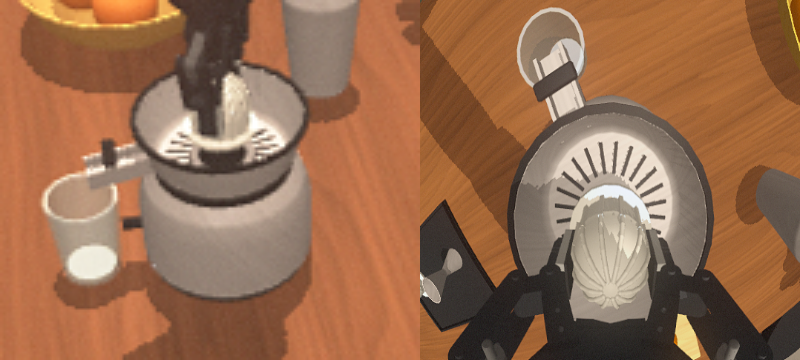

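The cone sits upright, low on the spindle, with both pads on its sides (right picture, (610,245)). The small force thresholds tripped on transients and contact is only about 8 N, so it isn't on the stop yet. I'll press further in small position steps.

```bash
python3 - <<'E'
from h import *
P0=np.array(bot.read_position()); z=.1715
for i in range(9):
    z-=.001; hit=bot.move_linear([.4772,.1935,z],.01,until_force=14); bot.wait(.1); f=bot.read_ft_force(); print(hit,round(z,4),bot.read_position(),f,bot.read_gripper_width())
    if f[2]>22: break
bot.wait(.3); print(bot.read_position(),bot.read_ft_force(),bot.read_clock())
E
```

```text
False 0.1705 [0.4773 0.1935 0.1713] [-2.6506 -1.5703  8.4581] 0.5866162203679067
False 0.1695 [0.4774 0.1935 0.1711] [-4.8212 -1.5895 15.3454] 0.5946604858743262
False 0.1685 [0.4775 0.1935 0.171 ] [-6.7565 -2.1746 21.9347] 0.5966432383234659
False 0.1675 [0.4776 0.1935 0.1709] [-8.8925 -3.199  27.1021] 0.5926047679106645
[0.4776 0.1935 0.1709] [-8.2371 -3.4514 28.4928] 25.5167
```

```bash
python3 - <<'E'
from h import *
bot.move_linear([.4772,.1935,.1689],.01); bot.wait(.4); print(bot.read_position(),bot.read_ft_force(),bot.read_finger_force(),bot.read_gripper_width(),bot.read_clock())
f=bot.read_ft_force()[2]
if f>14: bot.close_job(); print("closed")
E
```

```text
[0.4774 0.1935 0.1711] [-6.2056 -1.9663 18.285 ] 64.23636915162206 0.5844255586151844 26.2083
the job is handed in; nothing more can be done
closed
```

The large cone is on the spindle with the splines meshed (first try), and I handed the job in at 26.2 s with the arm still gripping the cone and pressing it down with about 18 N; force and height readings show the spindle on its stop, though the joint itself can't be read.

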